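Clamp mounted core blocks and check their corners with a square

TASK

Lift the lever arch of the clamping station fully up, set every rock block on its wooden board onto the metal bed, side by side, bare board to the open front and the back of the rock flush against the back rail, then press the arch fully down over them. Then take the steel square and check the corner between rock and board of each piece in turn, from the widest to the narrowest: upright and squarely facing the rock, press its foot firmly down on the bare board and, at the same time, the outer edge of its blade firmly and flush against the rock's front face, and hold it so for about a second. Finally stand the square back on its rubber mat, leaving the pieces clamped and the other things on the bench alone.

Things in the scene. Friction and masses are not known exactly. Their poses are not given: they have to be found in the camera images.
- bed_corner (a point): on the clamping station's bed: the point is on the bed's top surface (12 above the table), at the front face of the back rail, half-way along it. x points from the open front into the rail; y along the rail; z up. A seated block's centre is at x = -0.030, z = 0.035 here, anywhere from y = -0.11 to 0.11, with its bare board towards -x
- arch (a joint): the lever arch, a steel bail hinged behind the rail about the station's y axis: 0 = fully down (its cross-bar, 12 thick, lies 15 in front of the rail face, 2 above the tops of seated pieces), grows as it is lifted, 1.3 rad = fully up at its stop (bar clear behind the rail, grip standing 220 above the table over the hinge). Stays where it is left; takes 3 to 6 N at the grip. Starts nearly down
- arch_grip (a point): middle of the arch's black round grip, 16 diameter, 75 long along the station's y axis, at the station's -y end, about 95 above the table when down; 158 from the hinge axis (155 in front of it and 33 above it when down), 190 to the -y side of the station's middle. The grip may turn between the fingers as the arch swings
- arch_hinge (a point): a point on the hinge axis of the arch (axis along the station's y), at the station's middle, 70 behind the rail's front face and 50 above the bed
- block_wide_mid (a point): the widest piece: a sawn grey rock block 60 long (x) x 60 wide (y) x 50 high, glued on one end of a wooden board 126 long, 10 thick, as wide as the block; the board's bare 66 lie towards -x, the other end is flush with the block. The point is the block's centre, 35 above the board's underside. 0.2 to 0.6 kg. Take it by the block. Pieces differ only in width (60, 48, 36)
- block_medium_mid (a point): the medium piece: a sawn grey rock block 60 long (x) x 48 wide (y) x 50 high, glued on one end of a wooden board 126 long, 10 thick, as wide as the block; the board's bare 66 lie towards -x, the other end is flush with the block. The point is the block's centre, 35 above the board's underside. 0.2 to 0.6 kg. Take it by the block. Pieces differ only in width (60, 48, 36)
- block_narrow_mid (a point): the narrowest piece: a sawn grey rock block 60 long (x) x 36 wide (y) x 50 high, glued on one end of a wooden board 126 long, 10 thick, as wide as the block; the board's bare 66 lie towards -x, the other end is flush with the block. The point is the block's centre, 35 above the board's underside. 0.2 to 0.6 kg. Take it by the block. Pieces differ only in width (60, 48, 36)
- square_mid (a point): the steel square's blade: a point on its centre line, 60 above the square's underside. The blade is 24 (x) x 14 (y) in section and rises from 16 to 120 above the underside; its outer edge, 12 from this point towards +x, is the face to press on a rock (3 proud of the foot's end). Pick the square by the blade's 14 width, near its top
- square_blade: part of the square: the lower blade, 16 to 69 above the underside; origin as for the square
- square_foot: part of the square: its foot; origin as for the square. Pressed hard, the foot sticks to the board by friction and keeps the push from the blade: push on the rock at least as hard as down (5 N or so down, 10 N forward)
- mat: fixed black rubber mat 150 (x) x 110 (y) x 3 thick, the square's place; origin at the middle of its underside on the table
- square: the flanged square, 0.46 kg, standing upright: flat foot 72 long (x) x 80 wide (y) x 16 high, blade rising at its +x end. Origin at the middle of the underside, 27 from square_mid towards -x and 60 below it; blade's outer edge at x = +0.039, foot's far end at x = -0.036
- station: the clamping station, fixed, yaw within 0.2 rad: aluminium bed 12 thick, reaching 170 in front of the rail and 175 to each side, with a cream back rail 300 long (y) and 35 high above the bed. Origin 12 below bed_corner, same axes
- block_wide: the same piece as its _mid point; origin 35 below that point, on the board's underside. Two or three of the three pieces are there
- block_medium: the same piece as its _mid point; origin 35 below that point, on the board's underside. Two or three of the three pieces are there
- block_narrow: the same piece as its _mid point; origin 35 below that point, on the board's underside. Two or three of the three pieces are there
- dish: bystander: flat glass dish, 60 diameter, 13 high; origin under its middle
- vial: bystander: sample bottle 48 diameter, 95 high, blue cap; origin under its middle
- core: bystander: round rock core lying along its x, 110 long, 60 diameter; not to be loaded; origin under its middle
- slidebox: bystander: black slide box 100 x 75 x 32; origin under its middle
- mug: bystander: white mug 80 diameter, 90 high; origin under its middle
- brush: bystander: brush 170 long lying along its x; origin under its middle
- tin: bystander: small steel weighing bowl 64 diameter, 22 high; origin under its middle

How it is judged:
On the way, in this order (a step that is already met when the one before it is completed fails the run):
1. the arch is lifted fully up (value of joint arch above 1.15 rad), for 0.2 s.
2. every piece lies on the bed with the back of its rock flush against the rail and the arch is pressed fully down (value of joint arch below 0.05 rad and x of block_wide_mid in the frame of bed_corner between -0.034 and -0.026 m and y of block_wide_mid in the frame of bed_corner between -0.14 and 0.14 m and z of block_wide_mid in the frame of bed_corner between 0.031 and 0.039 m and angle between the x axis of each of block_wide_mid, block_medium_mid, block_narrow_mid and the x axis of bed_corner, either way round below 0.06 rad and x of bed_corner in the frame of block_wide_mid above 0 m and x of block_medium_mid in the frame of bed_corner between -0.034 and -0.026 m and y of block_medium_mid in the frame of bed_corner between -0.14 and 0.14 m and z of block_medium_mid in the frame of bed_corner between 0.031 and 0.039 m and x of bed_corner in the frame of block_medium_mid above 0 m and x of block_narrow_mid in the frame of bed_corner between -0.034 and -0.026 m and y of block_narrow_mid in the frame of bed_corner between -0.14 and 0.14 m and z of block_narrow_mid in the frame of bed_corner between 0.031 and 0.039 m and x of bed_corner in the frame of block_narrow_mid above 0 m), for 0.2 s.
3. the square's foot is pressed down on the board of the widest piece and its blade against the rock's front face, upright and flush, while the piece is seated and the arch is down (contact force between square_blade and block_wide above 1.5 N and contact force between square_foot and block_wide above 2 N and angle between the z axis of square_mid and the z axis of block_wide_mid, either way round below 0.05 rad and angle between the x axis of square_mid and the x axis of block_wide_mid, either way round below 0.06 rad and z of arch_grip in the frame of block_wide_mid below 0.056 m and x of block_wide_mid in the frame of bed_corner between -0.034 and -0.026 m and y of block_wide_mid in the frame of bed_corner between -0.14 and 0.14 m and z of block_wide_mid in the frame of bed_corner between 0.031 and 0.039 m and angle between the x axis of block_wide_mid and the x axis of bed_corner, either way round below 0.06 rad and x of bed_corner in the frame of block_wide_mid above 0 m), for 0.5 s.
4. the square's foot is pressed down on the board of the medium piece and its blade against the rock's front face, upright and flush, while the piece is seated and the arch is down (contact force between square_blade and block_medium above 1.5 N and contact force between square_foot and block_medium above 2 N and angle between the z axis of square_mid and the z axis of block_medium_mid, either way round below 0.05 rad and angle between the x axis of square_mid and the x axis of block_medium_mid, either way round below 0.06 rad and z of arch_grip in the frame of block_medium_mid below 0.056 m and x of block_medium_mid in the frame of bed_corner between -0.034 and -0.026 m and y of block_medium_mid in the frame of bed_corner between -0.14 and 0.14 m and z of block_medium_mid in the frame of bed_corner between 0.031 and 0.039 m and angle between the x axis of block_medium_mid and the x axis of bed_corner, either way round below 0.06 rad and x of bed_corner in the frame of block_medium_mid above 0 m), for 0.5 s.
5. the square's foot is pressed down on the board of the narrowest piece and its blade against the rock's front face, upright and flush, while the piece is seated and the arch is down (contact force between square_blade and block_narrow above 1.5 N and contact force between square_foot and block_narrow above 2 N and angle between the z axis of square_mid and the z axis of block_narrow_mid, either way round below 0.05 rad and angle between the x axis of square_mid and the x axis of block_narrow_mid, either way round below 0.06 rad and z of arch_grip in the frame of block_narrow_mid below 0.056 m and x of block_narrow_mid in the frame of bed_corner between -0.034 and -0.026 m and y of block_narrow_mid in the frame of bed_corner between -0.14 and 0.14 m and z of block_narrow_mid in the frame of bed_corner between 0.031 and 0.039 m and angle between the x axis of block_narrow_mid and the x axis of bed_corner, either way round below 0.06 rad and x of bed_corner in the frame of block_narrow_mid above 0 m), for 0.5 s.
At the end, for the whole second after the job is handed in: the arch is fully down (within 0.05 rad); every piece lies on the bed, bare board to the front, its rock within 4 mm of the rail and 0.06 rad of square to it; the square stands upright on its mat, the middle of its foot within 45 mm of the mat's middle; all at rest (all of step 2 and horizontal distance between square and mat below 0.045 m and angle between square's own z axis and vertical below 0.05 rad and z of square in the frame of mat below 0.006 m and linear speed of each of square, block_wide, block_medium, block_narrow below 0.02 m/s); the robot touches nothing.
It fails at once if a bystander is moved more than 60 mm (distance of any of dish, vial, core, slidebox, mug, brush, tin from where it was at the start of the episode above 0.06 m).
Of block_wide, block_medium, block_narrow only 2 to 3 are there at a start; the rules pass over those that are not, and their reading is None.
At some moment in a run one of square, block_wide, block_medium may be knocked a few centimetres aside while the robot is not near it.
Once in a run the grip may slacken for a moment while it holds something.
It also fails if it takes over 210 s, if anything falls off the work surface, if the arm or the gripper's body presses on something with over 40 N, if the wrist force passes 120 N, or if a joint passes its speed limit or range.

ROBOT

A 7-joint arm with a two-finger parallel gripper is mounted at the origin on the work surface. World frame = base frame: x ahead of the robot, y to its left, z up, the work surface at z = 0. Lengths are in m, angles in rad, forces in N, time in s.
With the tool pointing down it reaches from about 0.425 to 0.925 m from the base axis. Payload 6.8 kg.
Tool frame: the origin (TCP) lies on the front face of the gripper's body, between the roots of the fingers; the fingertips stand 73 mm ahead of it and the grasp point (between the pads) lies 54 mm ahead of it (env.nose_length is the distance from the TCP to the fingertips, in m); z points along the fingers, y is the direction in which the jaws open and shut (so a half turn about z gives the same grasp; the last joint's range is limited). The gripper opens to 85 mm and grips with 20 to 120 N. Pads are 22 mm wide; open, the fingers measure 114 mm over their backs; the gripper's body (76 mm by 85 mm) begins 54 mm behind the grasp point. The pads swing forward as they close: fully open they stand 13 mm farther back than shut.
Start: joints at [1.076, 0.477, 0.022, 1.555, -0.011, 1.109, -0.083], TCP at [0.255, -0.625, 0.304] pointing down, gripper open.
Joint ranges: [-2.96, 2.96], [-0.34, 2.1], [-1.41, 1.46], [0.24, 2.44], [-1.37, 4.51], [0.17, 1.92], [-2.96, 2.96]. Speed limits (rad/s): [2.39, 2.39, 3.14, 3.14, 3.14, 3.14, 3.14].

INTERFACE

Orientations are given as a unit quaternion [w, x, y, z].
In Python, from cell import env, kin, camera, calibration, job gives the robot as it stands. The module is installed in compiled form; this text tells all that it offers. Calls block until the motion is done:
- env.reach(position, orientation): joint-space move of the TCP to a pose.
- env.movel(position, velocity=0.15, rot=None, stop_force=None): straight line of the TCP; rot=None keeps the orientation; velocity is the mean speed in m/s. With stop_force (N) it stops when the force on the tool has changed by that much, and returns True; else False.
- env.goto_joints(angles): joint-space move.
- env.grip(opening, f_grip=None): finger opening in m; f_grip is the grip in N (None keeps the last); returns when the fingers have stopped.
- env.dwell(seconds).
- kin.inverse_kinematics(position, orientation): joint angles nearest the present ones, or None.
- env.get_state(): the state.
- camera(name): name is "scene" or "side" or "wrist"; returns (picture, depth): 400x640x3 uint8, blue, green, red; 400x640 float32, m along the optical axis (not along the pixel's ray), 0 where there is no reading.
- calibration(name): a dict with "fx", "fy", "cx", "cy" (pixels), "rvec" (rotation vector, rad) and "tvec" (3), from world to camera coordinates, as OpenCV has them. Camera axes: x right, y down, z forward; pixel columns grow to the right and rows downward; lengths in m; the calibration is good to about 2 mm. A picture is of the moment at which its call begins: read the wrist's pose just before it. calibration takes no time and is no camera call; for the wrist camera it gives the pose at the moment of the call.
A pose or a line that the arm cannot do raises env.PlanningError and nothing moves.
- job.job_done(): hands the job in, once; it reports no verdict.
The state is a dict: "time": time; "qpos": joint angles; "joint_velocities": joint speeds; "joint_torque": joint torques, N m; "tcp_pos": TCP position; "orientation": TCP orientation; "force": force on the tool from outside, world axes, zero at the start; "torque": the same for the moment, N m; "opening": finger opening in m.
Only numpy, scipy, OpenCV 4.12 (cv2) and the standard library are available. Lean on these libraries where they do the work, as an engineer would, in place of code of your own. Each camera call takes 0.05 s, during which the arm holds its last target.

## Working session

There is one attempt and no reset: what is moved stays moved. The work goes in short steps, each a Python script; the robot and the scene stay as the last script left them, time stands still between calls to the robot, and variables do not carry over. Pictures are saved under pics/ and viewed, and the job is handed in when it is done.

```bash
mkdir -p pics; ls; python3 - <<'E'
from cell import env, kin, camera, calibration, job
import cv2
for n in ["scene","side","wrist"]:
    p,d=camera(n); cv2.imwrite(f"pics/{n}0.png",p)
    print(n,calibration(n))
s=env.get_state(); print(s)
E
```

```text
pics
scene {'fx': 422.93306365123925, 'fy': 422.93306365123925, 'cx': 313.45969697439926, 'cy': 203.2277793585957, 'rvec': array([ 0.71539159,  2.75581891, -0.88763801]), 'tvec': array([ 0.4617673 , -0.18491687,  1.34490879])}
side {'fx': 431.2782716130485, 'fy': 431.2782716130485, 'cx': 318.48983827624164, 'cy': 211.2429474347114, 'rvec': array([ 2.31804811, -0.64534259,  0.26008958]), 'tvec': array([-0.47594752,  0.2902132 ,  0.92616305])}
wrist {'fx': 278.56331035798286, 'fy': 278.56331035798286, 'cx': 319.9392611606354, 'cy': 201.23204641358143, 'rvec': array([-2.4043669 ,  1.61739043,  0.23350129]), 'tvec': array([-0.67400002, -0.03593109,  0.38057906])}
{'time': 0.15, 'qpos': array([ 1.07587708,  0.47763599,  0.02236406,  1.55619107, -0.01147639,
        1.10928672, -0.08310562]), 'joint_velocities': array([ 0.00031113, -0.00232395, -0.00029816, -0.00224852, -0.00076556,
        0.00230727,  0.00055164]), 'joint_torque': array([ 2.94535494e-03, -5.96926367e+01,  1.61015980e+00, -2.81491077e+01,
        1.26394586e-02,  6.48395566e-03,  1.07570017e-05]), 'tcp_pos': array([ 0.25450058, -0.62481868,  0.3031461 ]), 'orientation': array([-6.68368139e-04,  9.81353625e-01,  1.92209723e-01, -1.95438889e-04]), 'force': array([ 0.30540975,  0.68241105, -0.13082522]), 'torque': array([-0.03927306, -0.03633081,  0.06346355]), 'opening': 0.08538527113428653}
```

View pics/scene0.png

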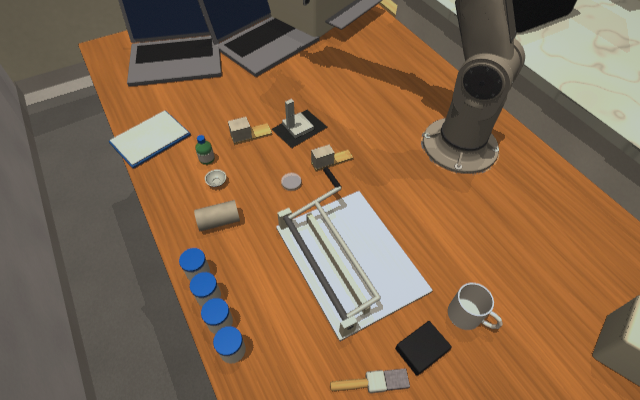

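View pics/side0.png

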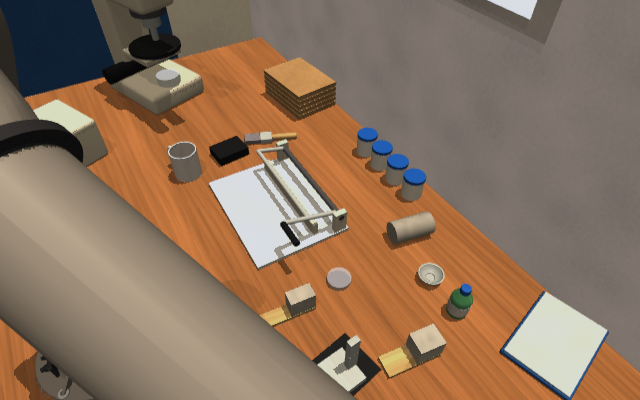

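View pics/wrist0.png

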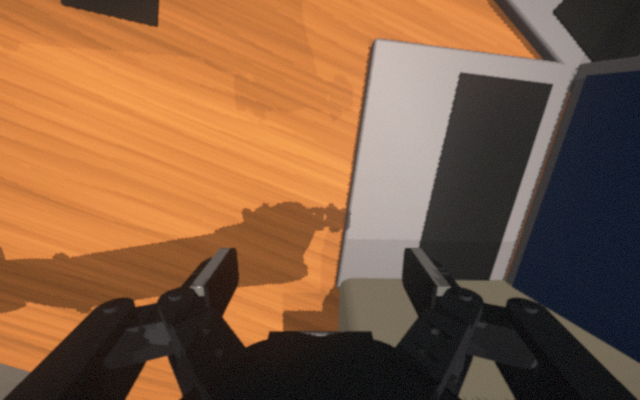

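The scene camera shows two pieces, at about (245,129) and (327,157). It also shows the square on its mat at (295,122) and the station around (350,260), with the arch grip at (332,177). I'll zoom in and deproject.

```bash
cat > h.py <<'E'
from cell import env, kin, camera, calibration, job
import numpy as np, cv2
from scipy.spatial.transform import Rotation as R
def cal(n):
    c=calibration(n); K=np.array([[c['fx'],0,c['cx']],[0,c['fy'],c['cy']],[0,0,1]])
    Rm=cv2.Rodrigues(c['rvec'])[0]; return K,Rm,np.array(c['tvec'])
def cloud(n,c=None):
    K,Rm,t=c or cal(n)
    p,d=camera(n); v,u=np.mgrid[:400,:640]
    P=np.stack([(u-K[0,2])/K[0,0]*d,(v-K[1,2])/K[1,1]*d,d],-1)
    return p,d,(P-t)@Rm
def ray(n,uv,z,c=None):
    K,Rm,t=c or cal(n)
    uv=np.atleast_2d(np.asarray(uv,float))
    r=np.c_[(uv-K[[0,1],[2,2]])/K[[0,1],[0,1]],np.ones(len(uv))]@Rm
    C=-Rm.T@t; return C+r*((z-C[2])/r[:,2])[:,None]
def quat(yaw):  # tool down, tool y (jaw) direction: rot Rz(yaw)*Rx(pi)
    q=(R.from_euler('z',yaw)*R.from_euler('x',np.pi)).as_quat(); return np.r_[q[3],q[:3]]
E
python3 - <<'E'
from h import *
for n,(a,b,c,d) in {"scene":(200,80,440,260),"side":(190,110,500,400)}.items():
    p,dd,W=cloud(n)
    print(n, 'table z', np.median(W[(W[...,2]<.02)&(W[...,2]>-.02)&(W[...,0]>.3)&(W[...,0]<.9)][:,2]))
    cr=p[b:d,a:c]; k=800/cr.shape[1] if n=="scene" else 2
    cv2.imwrite(f"pics/{n}_z.png",cv2.resize(cr,None,fx=k,fy=k,interpolation=cv2.INTER_CUBIC))
    # top-down height map
    img=np.zeros((600,800,3),np.uint8)
    ok=(dd>0)
    X=((W[...,0]-.2)/.0015).astype(int); Y=((W[...,1]+.6)/.0015).astype(int)
    m=ok&(X>=0)&(X<600)&(Y>=0)&(Y<800)&(W[...,2]<.25)&(W[...,2]>-.02)
    for r in (1,): 
        for i in (-1,0,1):
            for j in (-1,0,1):
                img[np.clip(X[m]+i,0,599),np.clip(Y[m]+j,0,799)]=p[m]
    cv2.imwrite(f"pics/{n}_top.png",img)
E
```

```text
scene table z 0.0006857273454787656
side table z -0.00015368436439443516
```

View pics/scene_z.png

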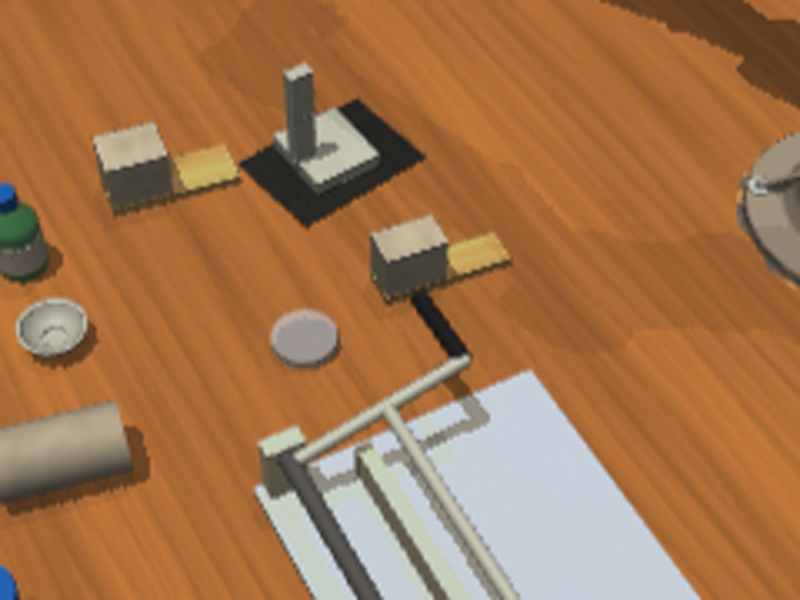

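View pics/side_z.png

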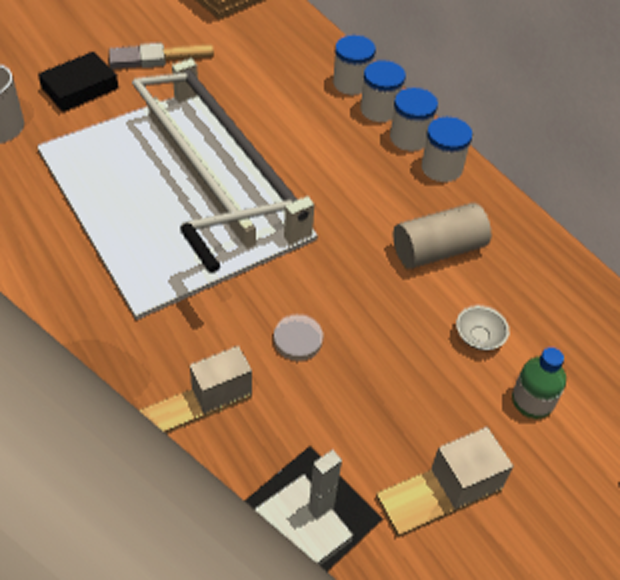

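View pics/scene_top.png

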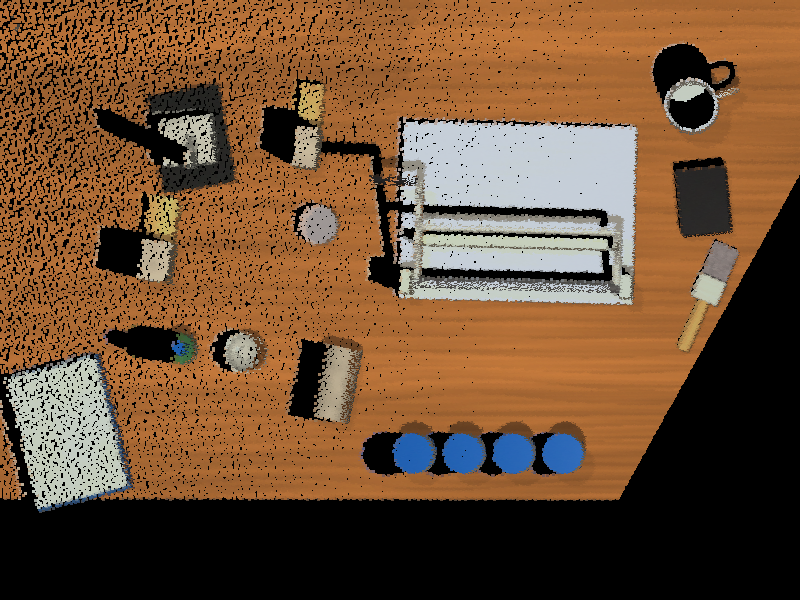

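```bash
cat > meas.py <<'E'
from h import *
def fused(names=("scene","side")):
    P=[];C=[]
    for n in names:
        p,d,W=cloud(n); m=d>0; P.append(W[m]);C.append(p[m])
    return np.vstack(P),np.vstack(C)
def rect(Q):
    (c,s,a)=cv2.minAreaRect(Q.astype(np.float32)*1000)
    return np.array(c)/1000,np.array(s),a
E
python3 - <<'E'
from meas import *
for names in (("scene",),("side",)):
    P,C=fused(names); print(names)
    def near(x,y,r,z0,z1): return P[(np.hypot(P[:,0]-x,P[:,1]-y)<r)&(P[:,2]>z0)&(P[:,2]<z1)]
    for k,(x,y) in {"A":(.58,-.37),"B":(.41,-.145)}.items():
        Q=near(x,y,.06,.057,.064); print(k,"top",rect(Q[:,:2]),len(Q),np.median(Q[:,2]))
        Q=near(x-.09,y,.06,.007,.014); Q=Q; print("  board",rect(Q[:,:2]),len(Q))
    Q=near(.41,-.32,.06,.110,.130); print("blade top",len(Q) and rect(Q[:,:2]))
    Q=near(.41,-.32,.07,.016,.023); print("foot",rect(Q[:,:2]),len(Q))
    Q=P[(abs(P[:,0]-.45)<.25)&(abs(P[:,1]-.17)<.25)&(P[:,2]>.009)&(P[:,2]<.015)]; print("bed",rect(Q[:,:2]))
    Q=P[(abs(P[:,0]-.56)<.08)&(abs(P[:,1]-.17)<.2)&(P[:,2]>.044)&(P[:,2]<.050)]; print("rail",rect(Q[:,:2]))
    m=(abs(P[:,0]-.42)<.08)&(abs(P[:,1]+.07)<.09)&(P[:,2]>.07)&(P[:,2]<.12)&(C.max(1)<70)
    print("grip",m.sum(),P[m].min(0),P[m].max(0),P[m].mean(0))
E
```

```text
('scene',)
A top (array([ 0.59183081, -0.36430374]), array([51.01052094, 59.74160767]), 82.63172149658203) 202 0.05982420717285253
  board (array([ 0.49816595, -0.35192331]), array([ 51.12216568, 104.61151123]), 82.29438018798828) 168
B top (array([ 0.421651  , -0.13829391]), array([39.94243622, 60.17877579]), 82.88693237304688) 182 0.05976182719260234
  board (array([ 0.35188864, -0.13202538]), array([37.57222366, 53.12329865]), 85.66798400878906) 141
blade top (array([ 0.43901825, -0.31391382]), array([24.49741936, 18.77974129]), 4.133395671844482)
foot (array([ 0.41292044, -0.31607388]), array([74.49255371, 81.29112244]), 4.888692378997803) 277
bed (array([0.48824896, 0.20939049]), array([414.01922607, 329.73245239]), 88.86921691894531)
rail (array([0.59645715, 0.17631708]), array([343.46865845,  86.31509399]), 89.99552154541016)
grip 108 [ 0.46190713 -0.04572142  0.10184149] [0.47763722 0.01818722 0.11498812] [ 0.47075752 -0.01296211  0.10849638]
('side',)
A top (array([ 0.59145959, -0.36968463]), array([48.78279877, 61.01976395]), 81.91153717041016) 630 0.05960779206380654
  board (array([ 0.49328268, -0.35571533]), array([ 49.12079239, 118.03578186]), 80.30443572998047) 544
B top (array([ 0.42127045, -0.14433066]), array([38.27497864, 60.04317856]), 83.67962646484375) 385 0.05951011389103151
  board (array([ 0.3549567, -0.1377473]), array([37.35668945, 49.88936615]), 86.1222915649414) 264
blade top (array([ 0.43858612, -0.32021036]), array([25.71747589, 14.64001751]), 0.7123656868934631)
foot (array([ 0.41603629, -0.32187479]), array([64.40174103, 80.72728729]), 5.332649230957031) 920
bed (array([0.48445795, 0.20708749]), array([323.7003479 , 425.60986328]), 0.09749405086040497)
rail (array([0.59052808, 0.16522159]), array([ 82.22356415, 339.84725952]), 1.3211675882339478)
grip 164 [ 0.46048547 -0.05251585  0.09839427] [0.47915746 0.01989879 0.11262357] [ 0.46683052 -0.01795473  0.1074047 ]
```

```bash
python3 - <<'E'
from meas import *
for names in (("scene",),("side",)):
    P,C=fused(names); print(names); C=C.astype(int)
    bed=(P[:,2]>.007)&(P[:,2]<.017)&(abs(P[:,0]-.47)<.16)&(abs(P[:,1]-.17)<.2)&(C[:,2]>150)&(C[:,0]>C[:,2]-5)
    Q=P[bed]; print(len(Q),"bed",Q.min(0),Q.max(0), np.median(Q[:,2]))
    # front edge: per-y-bin min x
    ys=np.arange(.03,.33,.01); e=[(y,Q[abs(Q[:,1]-y)<.005][:,0].min()) for y in ys if (abs(Q[:,1]-y)<.005).sum()>3]
    e=np.array(e); k=np.polyfit(e[:,0],e[:,1],1); k=np.polyfit(*e[abs(np.polyval(k,e[:,0])-e[:,1])<.004].T,1); print("front",k,np.polyval(k,.175))
    xs=np.arange(.40,.54,.01)
    for f in (np.min,np.max):
        e=np.array([(x,f(Q[abs(Q[:,0]-x)<.005][:,1])) for x in xs if (abs(Q[:,0]-x)<.005).sum()>3]); k=np.polyfit(*e.T,1); print("side",k,np.polyval(k,.5))
    ra=(abs(P[:,2]-.047)<.0025)&(abs(P[:,0]-.56)<.025)&(abs(P[:,1]-.17)<.16)
    Q=P[ra]; print("rail",rect(Q[:,:2]),len(Q))
    ys=np.arange(.05,.31,.01); 
    e=np.array([(y,np.percentile(Q[abs(Q[:,1]-y)<.005][:,0],5)) for y in ys if (abs(Q[:,1]-y)<.005).sum()>3]); 
    if len(e)>4: k=np.polyfit(*e.T,1); print("rail front",k,np.polyval(k,.175))
E
```

```text
('scene',)
7637 bed [0.38302021 0.00254914 0.00703438] [0.62997989 0.35368928 0.01693847] 0.012044553996864606
front [0.02599127 0.38383193] 0.38838039777355865
side [ 0.02946775 -0.00419946] 0.010534414761706338
side [-0.02488331  0.36377698] 0.3513353207083239
rail (array([0.56350665, 0.17626242]), array([300.7850647 ,  15.76304722]), 88.3344497680664) 518
rail front [0.02310928 0.55354139] 0.5575855123629654
('side',)
5255 bed [ 0.3833654  -0.00358779  0.0070203 ] [0.62991896 0.35019471 0.01691429] 0.01110131754487534
front [0.02669282 0.38343097] 0.38810220937914086
side [-0.04345331  0.02378579] 0.0020591333639873553
side [-0.01234043  0.35271291] 0.34654270032432377
rail (array([0.5675072 , 0.16973691]), array([298.03109741,  15.15704632]), 86.65296173095703) 124
rail front [0.02705524 0.56092133] 0.5656559981350224
```

```bash
cat >> h.py <<'E'
SO=np.array([.558,.1755,.012]); SY=-0.027
def st(x,y,z):  # bed_corner frame -> world
    c,s=np.cos(SY),np.sin(SY); return SO+np.array([c*x-s*y,s*x+c*y,z])
def F(): s=env.get_state(); return s['time'],np.round(s['force'],1),np.round(s['tcp_pos'],4),round(s['opening'],4)
def ar(a):  # arch grip in world
    th=np.arctan2(33,155)+a; r=.1585
    return st(.070-r*np.cos(th),-.190,.050+r*np.sin(th))
UP=np.array([0,0,1.])
E
python3 - <<'E'
from h import *
for a in (0,.1,.6,1.3): print(a,ar(a))
for yaw in (np.pi/2+SY,-np.pi/2+SY):
    for a in (0,1.3): print(yaw,kin.inverse_kinematics(ar(a)+UP*.054,quat(yaw)))
E
```

```text
0 [ 0.46787616 -0.01213534  0.09500542]
0.1 [ 0.4719442  -0.0122452   0.11031725]
0.6 [ 0.51357318 -0.01336946  0.17677451]
1.3 [ 0.61318215 -0.01605956  0.22020496]
1.5437963267948966 [ 0.33054111  0.41732188 -0.52157674  2.13972257  0.33459819  0.66233575
 -0.44775525]
1.5437963267948966 [ 0.34431144  0.46376894 -0.56155605  1.70931558  0.27835541  1.04893893
 -0.33670912]
-1.5977963267948965 [-0.99847084  0.81661507  1.26941805  2.21725601 -1.03182721  0.94576263
 -2.247947  ]
-1.5977963267948965 [-0.87428669  0.77096506  1.27306347  1.79002242 -0.79338217  1.20734165
 -2.52970345]
```

```bash
python3 - <<'E'
from h import *
q=quat(np.pi/2+SY); g=ar(.05)
env.reach(g+UP*.17,q)
env.movel(g+UP*.10); 
p,d=camera("wrist"); cv2.imwrite("pics/w1.png",p); p,d=camera("side"); cv2.imwrite("pics/s1.png",p)
if env.movel(g+UP*.054,velocity=.08,stop_force=8): print("contact")
print(F())
env.grip(.010,f_grip=25); print(F())
E
```

```text
(4.2083, array([ 0.4, -0.5, -0. ]), array([ 0.4699, -0.012 ,  0.1568]), 0.0852)
(4.8417, array([-1.6,  0.2,  0.8]), array([ 0.4694, -0.0122,  0.1567]), 0.0149)
```

View pics/w1.png

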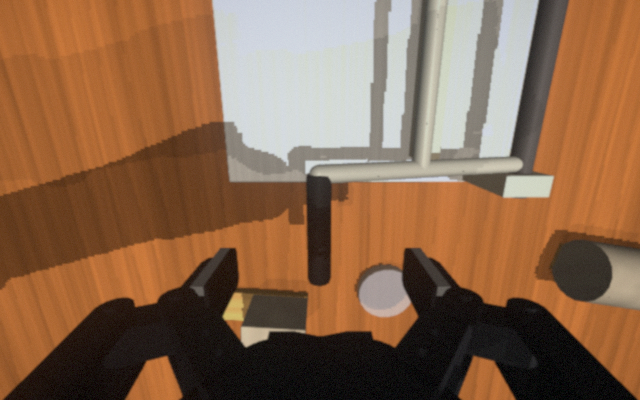

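View pics/s1.png

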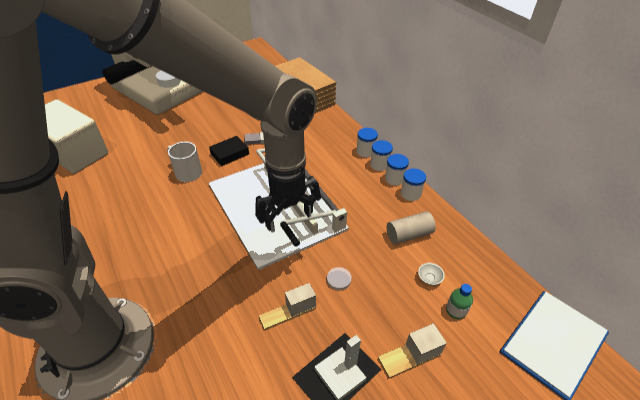

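The wrist view had the grip at (319,230), centred between the fingers. They closed on it at 15 mm, so I'll lift the arch.

```bash
python3 - <<'E'
from h import *
off=env.get_state()['tcp_pos']-ar(.05)
for a in np.linspace(.05,1.3,13)[1:]:
    env.movel(ar(a)+off,velocity=.12,stop_force=None)
print(F())
p,d=camera("side"); cv2.imwrite("pics/s2.png",p)
p,d=camera("scene"); cv2.imwrite("pics/sc2.png",p[80:380,120:520])
E
```

```text
(8.3333, array([-6.3,  0.6, 10.1]), array([ 0.613 , -0.0158,  0.2755]), 0.0151)
```

View pics/s2.png

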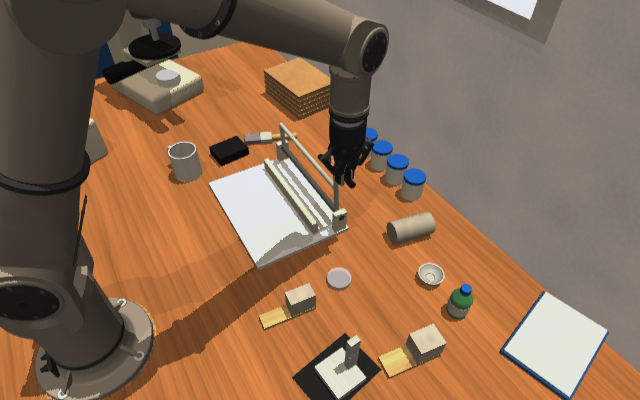

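View pics/sc2.png

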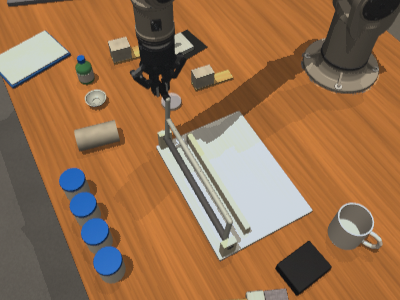

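```bash
python3 - <<'E'
from h import *
env.grip(.085); 
p0=env.get_state()['tcp_pos']; env.movel(p0+UP*.10,velocity=.2)
q=quat(-.13); b=np.array([.5916,-.367,0])
print(kin.inverse_kinematics(b+UP*.1,q))
env.reach(b+UP*.22,q)
print(F()); c=cal("wrist"); p,d,W=cloud("wrist",c); cv2.imwrite("pics/w3.png",p)
m=(d>0)&(abs(W[...,2]-.06)<.004)&(np.hypot(W[...,0]-b[0],W[...,1]-b[1])<.06)
print(m.sum(), cv2.minAreaRect(W[m][:,:2].astype(np.float32)*1000))
p,d=camera("scene"); cv2.imwrite("pics/sc3.png",p[80:380,120:520])
E
```

```text
[ 0.53856506  0.73259377 -0.10713578  1.62630444  0.10103686  0.78810903
 -1.31338886]
(11.2, array([ 0.2,  1.1, -0.7]), array([ 0.5925, -0.3654,  0.2201]), 0.085)
3703 ((593.0652465820312, -366.541259765625), (47.936805725097656, 60.04533386230469), 82.16212463378906)
```

View pics/w3.png

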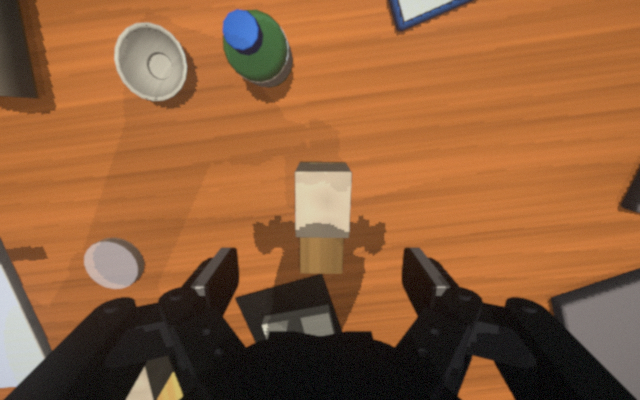

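View pics/sc3.png

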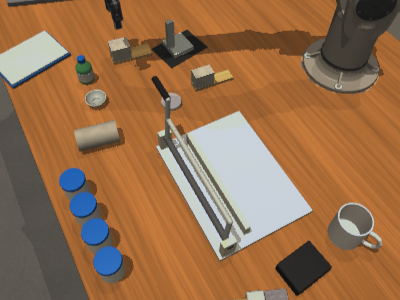

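Wrist depth gives a clean 48×60 top, so this is the medium piece. It sits at (0.593,-0.3665) with yaw -0.137. Next is the grasp and placement.

```bash
cat >> h.py <<'E'
def yawq(y): return quat(y)
GZ=.042+.054
def pick(b,yaw,w):
    q=quat(yaw); b=np.r_[b[:2],0]
    env.movel(b+UP*(GZ+.07),rot=q,velocity=.15)
    print("hit",env.movel(b+UP*GZ,velocity=.08,stop_force=10))
    env.grip(w-.012,f_grip=50); print(F())
    env.movel(b+UP*(GZ+.10),velocity=.12); print("lifted",F())
def place(y,w):
    q=quat(SY)
    env.movel(st(-.11,y,GZ+.09),rot=q,velocity=.2)
    env.movel(st(-.040,y,GZ+.02),velocity=.12)
    print("over",F())
    print("down",env.movel(st(-.040,y,GZ-.004),velocity=.03,stop_force=6),F())
    z=env.get_state()['tcp_pos'][2]-.012
    print("fwd",env.movel(st(-.020,y,z),velocity=.02,stop_force=10),F())
E
python3 - <<'E'
from h import *
pick([.5931,-.3665],-.137,.048)
E
```

```text
hit False
(13.2667, array([-1.1,  0.1,  4.5]), array([ 0.5934, -0.3668,  0.0967]), 0.0473)
lifted (14.25, array([-0.2, -0.7, -3.2]), array([ 0.5925, -0.3662,  0.1949]), 0.0477)
```

```bash
python3 - <<'E'
from h import *
b=env.get_state()['tcp_pos']
env.movel([.44,-.2,.21],rot=quat(SY),velocity=.2)
place(.07,.048)
p,d=camera("wrist"); cv2.imwrite("pics/w4.png",p)
p,d=camera("side"); cv2.imwrite("pics/s4.png",p)
E
```

```text
over (18.9, array([-0.1,  0.3, -2.5]), array([0.5196, 0.2468, 0.1284]), 0.0476)
down True (19.5333, array([-1.8, -0.3,  5.2]), array([0.5197, 0.2465, 0.1086]), 0.0477)
fwd True (19.8833, array([-1.6, -0.1,  4.5]), array([0.52  , 0.2466, 0.1087]), 0.0473)
```

View pics/w4.png

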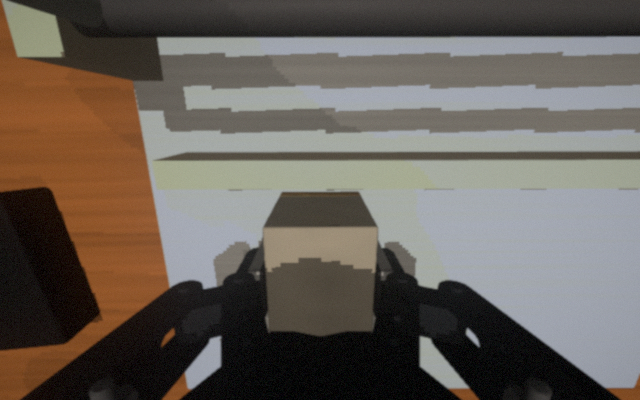

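View pics/s4.png

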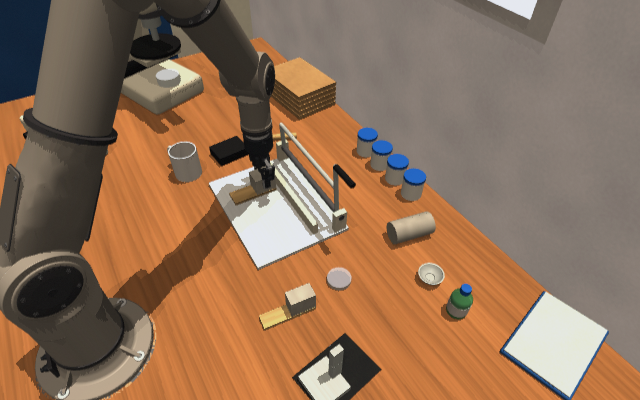

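```bash
python3 - <<'E'
from h import *
y=.07; p=env.get_state()['tcp_pos']
env.movel(p+UP*.0008,velocity=.02); print(F())
z=env.get_state()['tcp_pos'][2]-.012
print(env.movel(st(-.020,y,z),velocity=.015,stop_force=14),F())
env.dwell(.1); print(F())
c=cal("wrist"); p,d,W=cloud("wrist",c); cv2.imwrite("pics/w5.png",p)
E
```

```text
(20.2333, array([ 0.7,  0.3, -3.3]), array([0.5196, 0.2463, 0.109 ]), 0.0472)
True (21.0833, array([-0.4, -1. ,  5.2]), array([0.5303, 0.2464, 0.1089]), 0.0472)
(21.1833, array([-0.5, -0.6,  5.5]), array([0.5303, 0.2464, 0.1089]), 0.0476)
```

View pics/w5.png

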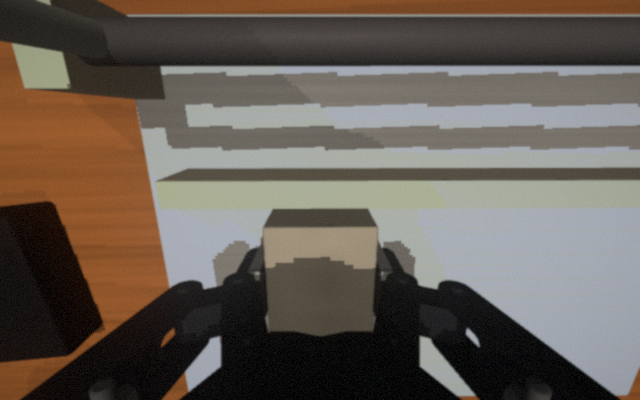

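```bash
python3 - <<'E'
from h import *
y=.07
z=env.get_state()['tcp_pos'][2]-.012
for i in range(2): print(env.movel(st(-.020,y,z),velocity=.015,stop_force=16),F())
env.grip(.070); print(F())
p=env.get_state()['tcp_pos']; env.movel(p+UP*.09,velocity=.15)
c=cal("wrist"); p,d,W=cloud("wrist",c); cv2.imwrite("pics/w6.png",p)
b=st(-.03,.07,0)
m=(d>0)&(abs(W[...,2]-.072)<.004)&(np.hypot(W[...,0]-b[0],W[...,1]-b[1])<.06)
(cx,cy),s,a=cv2.minAreaRect(W[m][:,:2].astype(np.float32)*1000); print(m.sum(),cx,cy,s,a)
m=(d>0)&(abs(W[...,2]-.047)<.004)&(abs(W[...,0]-.565)<.03)&(abs(W[...,1]-.25)<.1)
(cx,cy),s,a=cv2.minAreaRect(W[m][:,:2].astype(np.float32)*1000); print("rail",m.sum(),cx,cy,s,a)
E
```

```text
True (21.625, array([-1.7, -1. ,  5.7]), array([0.5307, 0.2465, 0.109 ]), 0.0472)
True (22.0083, array([-2.1, -0.8,  5.2]), array([0.5311, 0.2466, 0.1092]), 0.0472)
(22.3583, array([ 0.3, -0.8, -0.1]), array([0.5302, 0.2461, 0.108 ]), 0.0703)
4902 528.6211547851562 246.45372009277344 (48.1463623046875, 60.55145263671875) 88.28164672851562
rail 4313 565.4953002929688 237.86746215820312 (175.91661071777344, 15.528340339660645) 88.59891510009766
```

View pics/w6.png

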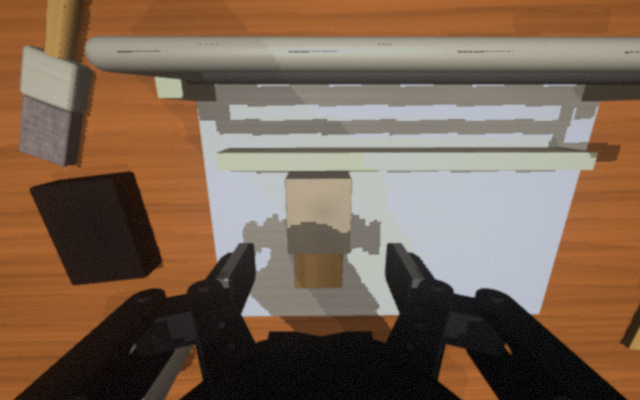

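The medium piece is seated: its back edge is at x≈0.559 and the rail front at ≈0.558, with yaw matching within 0.006. Next is the narrow piece.

```bash
cat >> h.py <<'E'
def toprect(b,z,r=.06):
    c=cal("wrist"); p,d,W=cloud("wrist",c)
    m=(d>0)&(abs(W[...,2]-z)<.004)&(np.hypot(W[...,0]-b[0],W[...,1]-b[1])<r)
    return m.sum(),cv2.minAreaRect(W[m][:,:2].astype(np.float32)*1000),p
E
python3 - <<'E'
from h import *
p=env.get_state()['tcp_pos']; env.movel([.46,p[1],.24],velocity=.25)
b=np.array([.4215,-.141,0]); q=quat(-.12)
print(kin.inverse_kinematics(b+UP*.1,q))
env.grip(.085)
env.reach(b+UP*.22,q)
n,r,p=toprect(b,.06); print(n,r); cv2.imwrite("pics/w7.png",p)
E
```

```text
[ 0.36861183  0.44637189 -0.22081459  2.23005543  0.20489432  0.48330893
 -1.70393698]
2777 ((422.357666015625, -140.6156768798828), (36.08348083496094, 60.39754867553711), 84.35940551757812)
```

View pics/w7.png

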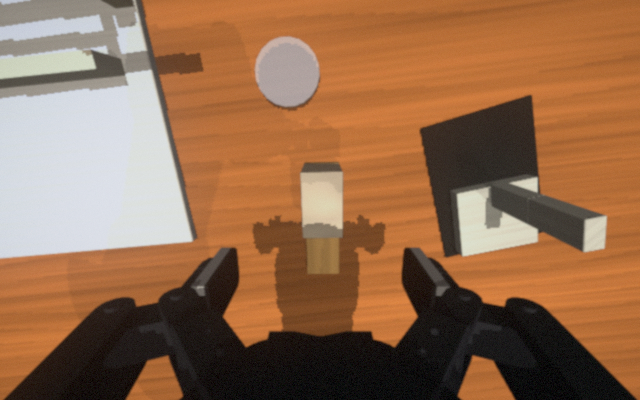

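```bash
cat >> h.py <<'E'
def place(y,x0=-.036):
    q=quat(SY+.001)
    env.movel(st(-.10,y,GZ+.07),rot=q,velocity=.2)
    env.movel(st(x0,y,GZ+.02),velocity=.12)
    print("over",F())
    print("down",env.movel(st(x0,y,GZ-.004),velocity=.03,stop_force=6),F())
    p=env.get_state()['tcp_pos']; env.movel(p+UP*.0008,velocity=.02)
    z=p[2]-.012+.0005
    for i in range(2): print("fwd",env.movel(st(-.018,y,z),velocity=.015,stop_force=15),F())
E
python3 - <<'E'
from h import *
pick([.4224,-.1406],-.098,.036)
place(-.07)
c=cal("wrist"); p,d=camera("wrist"); cv2.imwrite("pics/w8.png",p)
E
```

```text
hit False
(27.4667, array([-1.9,  0. ,  6.4]), array([ 0.4226, -0.1407,  0.0964]), 0.0352)
lifted (28.45, array([ 0.6,  0.8, -3.1]), array([ 0.4218, -0.1405,  0.1953]), 0.0359)
over (30.6833, array([-0.8,  0.2, -3.2]), array([0.5196, 0.1065, 0.1281]), 0.0351)
down True (31.325, array([-1.7, -0.6,  5.7]), array([0.5199, 0.1064, 0.1084]), 0.0355)
fwd True (32.2833, array([-1.8, -0.8,  5.2]), array([0.5265, 0.1063, 0.1085]), 0.0352)
fwd True (32.6833, array([-2.1,  1.1,  4.9]), array([0.5269, 0.1063, 0.1086]), 0.0355)
```

View pics/w8.png

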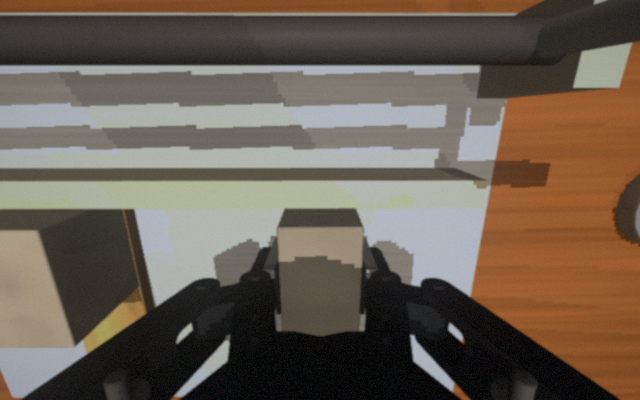

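```bash
cat >> h.py <<'E'
def check_pieces(spec=((.07,.048),(-.07,.036)),view=True):
    c=cal("wrist"); p,d,W=cloud("wrist",c)
    cs,sn=np.cos(SY),np.sin(SY); D=W-SO
    X=cs*D[...,0]+sn*D[...,1]; Y=-sn*D[...,0]+cs*D[...,1]; Z=D[...,2]
    out=[]
    for y,w in spec:
        m=(d>0)&(abs(Z-.060)<.004)&(abs(Y-y)<.05)&(abs(X+.03)<.06)
        out.append((w,m.sum(),cv2.minAreaRect(np.c_[X[m],Y[m]].astype(np.float32)*1000) if m.sum()>20 else None))
    m=(d>0)&(abs(Z-.035)<.004)&(abs(X-.007)<.025)&(abs(Y)<.16)
    out.append(("rail",m.sum(),cv2.minAreaRect(np.c_[X[m],Y[m]].astype(np.float32)*1000) if m.sum()>20 else None))
    for o in out: print(o)
    return p
E
python3 - <<'E'
from h import *
env.grip(.060); p=env.get_state()['tcp_pos']; env.movel(p+UP*.09,velocity=.15)
env.movel(st(-.09,0,.30),velocity=.25)
p=check_pieces(); cv2.imwrite("pics/w9.png",p)
E
```

```text
(0.048, np.int64(2630), ((-31.383331298828125, 70.36019897460938), (59.31885528564453, 48.46901321411133), 0.08125889301300049))
(0.036, np.int64(1966), ((-31.310117721557617, -69.05009460449219), (36.27971267700195, 59.42234802246094), 89.96292114257812))
('rail', np.int64(3701), ((-2.2338104248046875, 0.31097412109375), (30.85221290588379, 300.25628662109375), 0.030041329562664032))
```

View pics/w9.png

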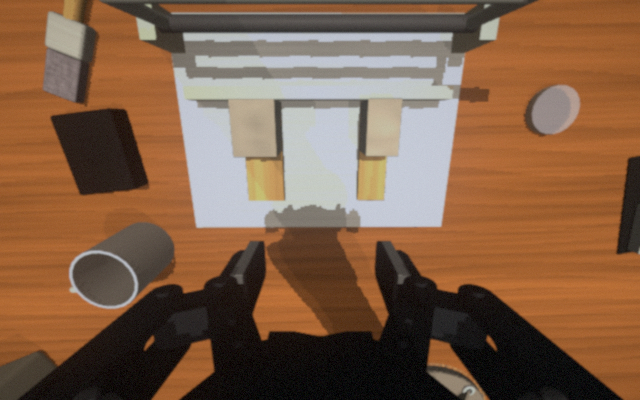

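Both pieces look flush and square, each with its back edge at the same x within 0.1 mm. Now I'll press the arch down.

```bash
python3 - <<'E'
from h import *
q=quat(np.pi/2+SY); env.grip(.085)
g=ar(1.29)
env.movel(st(-.09,-.10,.33),velocity=.25)
env.reach(g+UP*.16,q)
print(env.movel(g+UP*.054,velocity=.1,stop_force=8),F())
env.grip(.010,f_grip=25); print(F())
off=env.get_state()['tcp_pos']-g
off*=[0,1,0]; off[2]+=.0545
for a in np.linspace(1.29,0.02,14)[1:]:
    env.movel(ar(a)+off,velocity=.12)
print(F())
print(env.movel(ar(-.02)+off,velocity=.03,stop_force=15),F())
env.dwell(.3)
p,d=camera("side"); cv2.imwrite("pics/s10.png",p); print(F())
E
```

```text
False (38.3, array([-0.8, -0.4,  0.4]), array([ 0.612 , -0.0159,  0.2749]), 0.0848)
(38.9333, array([0.1, 0.4, 1.3]), array([ 0.6117, -0.016 ,  0.2743]), 0.015)
(42.5083, array([ 2.7, -0.7, -4.9]), array([ 0.4687, -0.0122,  0.1528]), 0.0153)
True (42.7833, array([-2.2,  0.1,  7. ]), array([ 0.4676, -0.0122,  0.1474]), 0.015)
(43.1333, array([-0.7,  0.4,  8.2]), array([ 0.4676, -0.0122,  0.1474]), 0.0149)
```

View pics/s10.png

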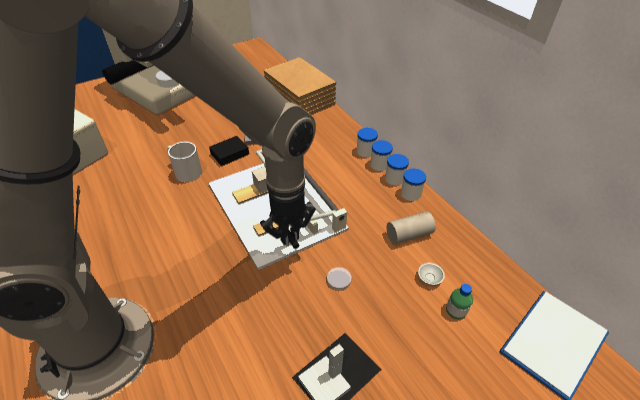

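```bash
python3 - <<'E'
from h import *
env.grip(.06); p=env.get_state()['tcp_pos']; env.movel(p+UP*.12,velocity=.2)
q=quat(.087); b=np.array([.430,-.318,0]); env.grip(.085)
env.reach(b+UP*.32,q)
c=cal("wrist"); p,d,W=cloud("wrist",c); cv2.imwrite("pics/w11.png",p)
for nm,z,t in (("blade",.123,.006),("foot",.019,.004)):
    m=(d>0)&(abs(W[...,2]-z)<t)&(np.hypot(W[...,0]-.42,W[...,1]+.318)<.07)
    print(nm,m.sum(),cv2.minAreaRect(W[m][:,:2].astype(np.float32)*1000))
m=(d>0)&(W[...,2]<.008)&(W[...,2]>-.006)&(p.max(2)<60)&(np.hypot(W[...,0]-.42,W[...,1]+.318)<.11)
print("mat",m.sum(),cv2.minAreaRect(W[m][:,:2].astype(np.float32)*1000))
p,d=camera("scene"); cv2.imwrite("pics/sc11.png",p[80:380,120:520])
E
```

```text
blade 337 ((401.908447265625, -315.9761657714844), (24.575990676879883, 13.410375595092773), 5.2347092628479)
foot 1712 ((382.1260070800781, -317.328369140625), (62.72697830200195, 80.02611541748047), 4.6275634765625)
mat 3332 ((409.768310546875, -312.4923400878906), (145.26234436035156, 106.0958251953125), 10.459344863891602)
```

View pics/w11.png

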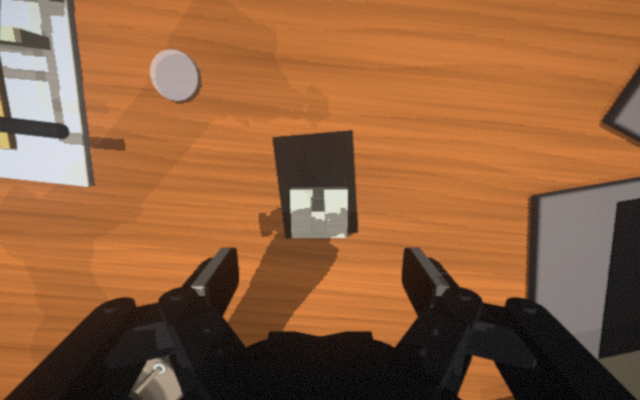

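View pics/sc11.png

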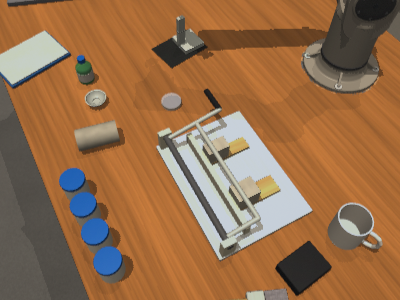

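The square has been knocked about 37 mm towards the robot. It is still upright, with its blade at (0.402,-0.316) and yaw about 0.088. The mat centre is (0.410,-0.3125).

```bash
python3 - <<'E'
from h import *
q=quat(.086); b=np.array([.4019,-.316,0])
env.movel(b+UP*.24,rot=q,velocity=.2)
p,d=camera("side"); cv2.imwrite("pics/s12.png",p[200:,150:550])
print(env.movel(b+UP*.147,velocity=.1,stop_force=8),F())
env.grip(.004,f_grip=80); print(F())
env.movel(b+UP*.27,velocity=.12); env.dwell(.2); print(F())
p,d=camera("side"); cv2.imwrite("pics/s13.png",p[150:,150:550])
E
```

```text
False (47.7583, array([ 0.2, -0.3, -0.2]), array([ 0.4023, -0.3163,  0.1476]), 0.0849)
(48.4083, array([-0.3, -0.1,  0.8]), array([ 0.402 , -0.3161,  0.1471]), 0.013)
(49.7833, array([-0.1,  0.4, -4.3]), array([ 0.4017, -0.3158,  0.2693]), 0.0129)
```

View pics/s13.png

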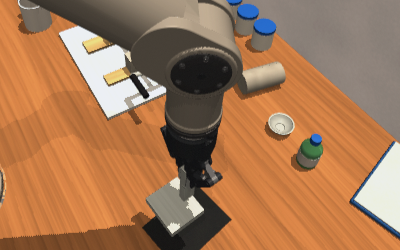

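```bash
cat >> h.py <<'E'
from math import cos,sin
def fst():
    f=env.get_state()['force']; c,s=cos(SY),sin(SY)
    return np.array([c*f[0]+s*f[1],-s*f[0]+c*f[1],f[2]])
def fmean(n=4):
    a=[]
    for i in range(n): env.dwell(.02); a.append(fst())
    return np.mean(a,0)
def stc():  # current tcp in bed frame
    D=env.get_state()['tcp_pos']-SO; c,s=cos(SY),sin(SY)
    return np.array([c*D[0]+s*D[1],-s*D[0]+c*D[1],D[2]])
E
python3 - <<'E'
from h import *
q=quat(SY-.002)   # square yaw = gripper yaw + (.088-.086)
y=.0705; Z0=.154
env.movel([.42,-.15,.285],rot=q,velocity=.2)
env.movel(st(-.12,y,.27),velocity=.2)
env.movel(st(-.088,y,Z0+.02),velocity=.15)
env.dwell(.3); f0=fmean(); print("f0",f0,F())
p,d=camera("side"); cv2.imwrite("pics/s14.png",p[80:330,180:480])
print("down",env.movel(st(-.088,y,Z0-.006),velocity=.02,stop_force=4),stc(),fmean()-f0)
p=stc(); env.movel(st(p[0],y,p[2]+.001),velocity=.02)
print("up",stc(),fmean()-f0)
print("fwd",env.movel(st(-.060,y,p[2]+.001),velocity=.015,stop_force=5),stc(),fmean()-f0)
np.save("f0.npy",f0)
E
```

```text
f0 [ 0.05818929 -0.09382598 -4.45370259] (54.1667, array([-0.2,  0.1, -4.1]), array([0.472 , 0.2484, 0.1865]), 0.0131)
down True [-0.08793114  0.07039983  0.15407957] [-0.46137442 -0.07602479  9.7484948 ]
up [-0.08821027  0.07035586  0.15469234] [-0.08308327 -0.35454147 -0.39553744]
fwd True [-0.07248019  0.07009175  0.15413136] [-0.24558148 -0.28518851  6.26281943]
```

View pics/s14.png

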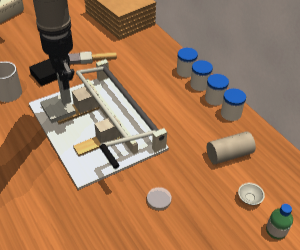

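```bash
cat >> h.py <<'E'
def press(y,f0,fx=12.,fz=7.,hold=1.2):
    t=stc(); t[1]=y
    for i in range(40):
        env.movel(st(*t),velocity=.02); f=fmean(3)-f0
        if i%3==0: print(i,np.round(t,4),np.round(stc(),4),np.round(f,1))
        okx=-f[0]>=fx; okz=fz-2<=f[2]<=fz+4
        if okx and okz: break
        if not okx: t[0]+=np.clip((fx+1+f[0])*.00006,.0001,.0006)
        if f[2]<fz-1: t[2]-=.00015
        elif f[2]>fz+2: t[2]+=.00015
    print("pressed",i,np.round(t,4),np.round(stc(),4),np.round(f,1))
    t0=env.get_state()['time']
    while env.get_state()['time']-t0<hold: env.dwell(.2); print(np.round(fst()-f0,1),env.get_state()['orientation'].round(4))
    return t
E
python3 - <<'E'
from h import *
f0=np.load("f0.npy"); t=press(.0705,f0)
print(env.get_state()['torque'],F())
p,d=camera("side"); cv2.imwrite("pics/s15.png",cv2.resize(p[130:280,200:400],None,fx=3,fy=3))
p,d=camera("scene"); cv2.imwrite("pics/sc15.png",cv2.resize(p[180:380,260:480],None,fx=3,fy=3))
E
```

```text
0 [-0.0724  0.0705  0.1541] [-0.0723  0.0705  0.1542] [ 0.1 -0.   4.1]
3 [-0.0707  0.0705  0.1541] [-0.0715  0.0706  0.1542] [-4.4 -1.4 10.3]
6 [-0.0693  0.0705  0.1546] [-0.0713  0.0706  0.1542] [-7.4 -0.2 10.1]
9 [-0.0683  0.0705  0.155 ] [-0.0711  0.0706  0.1542] [-8.5 -0.2  8.4]
12 [-0.0676  0.0705  0.1552] [-0.071   0.0706  0.1542] [-10.2  -0.4   8.9]
15 [-0.0671  0.0705  0.1553] [-0.0709  0.0707  0.1542] [-11.3  -0.1   8.8]
18 [-0.0668  0.0705  0.1555] [-0.0708  0.0707  0.1542] [-10.8  -0.4   8.4]
21 [-0.0665  0.0705  0.1556] [-0.0707  0.0707  0.1543] [-11.6  -0.2   7.9]
pressed 22 [-0.0664  0.0705  0.1556] [-0.0707  0.0707  0.1543] [-12.5   0.2   8.4]
[-11.8  -0.1   8.3] [ 0.0032  0.9999 -0.0136 -0.0077]
[-11.5   0.2   8. ] [ 0.0032  0.9999 -0.0136 -0.0077]
[-12.   -0.5   8.4] [ 0.0032  0.9999 -0.0136 -0.0077]
[-12.    0.5   8.5] [ 0.0032  0.9999 -0.0136 -0.0077]
[-11.3   1.    7.6] [ 0.0032  0.9999 -0.0136 -0.0077]
[-11.6  -0.4   8.8] [ 0.0032  0.9999 -0.0136 -0.0077]
[-12.    0.6   8.6] [ 0.0032  0.9999 -0.0136 -0.0077]
[ 0.21223516  2.66973252 -0.08241944] (65.05, array([-11.9,   0.8,   4.1]), array([0.4892, 0.2481, 0.1662]), 0.0132)
```

View pics/s15.png

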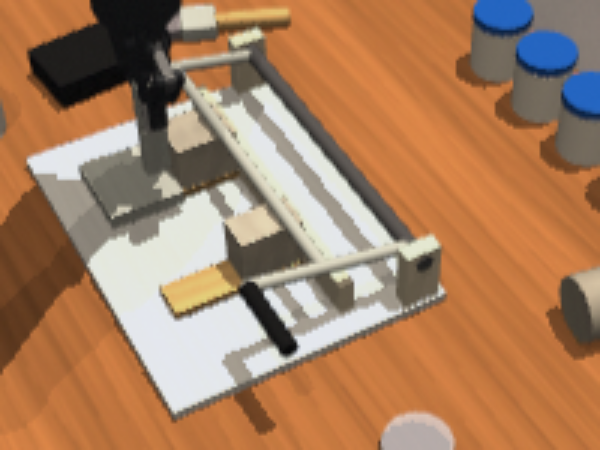

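View pics/sc15.png

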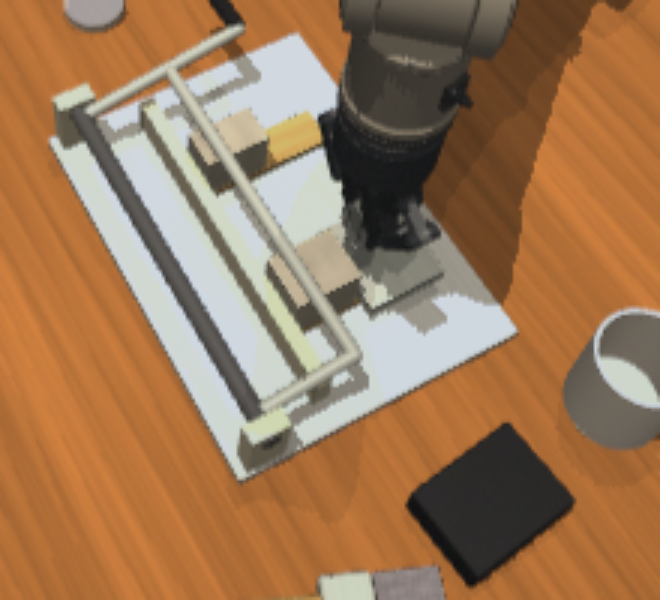

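The square is flush on the medium piece at -12 N forward and +8 N down, with the gripper tilted about 0.017 rad. I'll raise the forward share for margin in case friction at the foot takes part of the push.

```bash
python3 - <<'E'
from h import *
f0=np.load("f0.npy"); t=np.array([-.0664,.0705,.1556])
for k in range(1,7):
    t+= [.0003,0,.00022]; env.movel(st(*t),velocity=.02)
print(fmean()-f0,stc())
for i in range(6): env.dwell(.2); print(np.round(fst()-f0,1))
s=env.get_state(); print(s['orientation'])
c=cal("wrist"); p,d,W=cloud("wrist",c); cv2.imwrite("pics/w16.png",p)
E
```

```text
[-13.29752464   1.19884701   4.39557058] [-0.07017082  0.0706937   0.15463052]
[-12.7   1.1   3.1]
[-13.5   1.1   4.2]
[-12.8   1.6   4.1]
[-13.1   1.1   4.3]
[-12.7   2.4   3.8]
[-12.9   1.4   4.6]
[ 0.00349745  0.99986543 -0.01324252 -0.00902931]
```

View pics/w16.png

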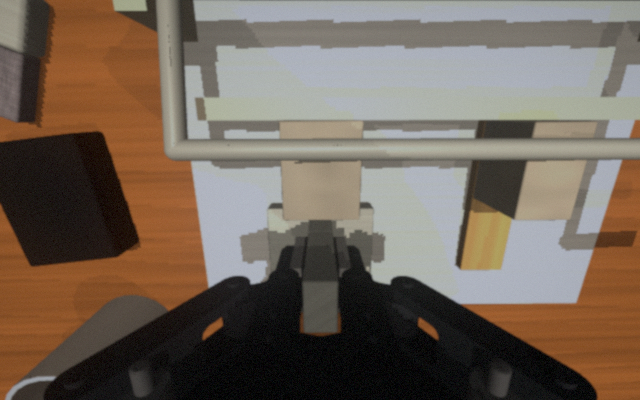

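```bash
python3 - <<'E'
from h import *
q=quat(SY-.002); Z0=.1541
env.movel(st(-.075,.0705,.1555),velocity=.03)
env.movel(st(-.095,.0705,.175),velocity=.08,rot=q)
y=-.069
env.movel(st(-.095,y,.185),velocity=.15)
env.movel(st(-.088,y,Z0+.012),velocity=.08)
env.dwell(.3); f0=fmean(6); print("f0",f0,F(),env.get_state()['orientation']); np.save("f0.npy",f0)
p,d=camera("wrist"); cv2.imwrite("pics/w17.png",p)
print("down",env.movel(st(-.088,y,Z0-.006),velocity=.02,stop_force=4),stc(),fmean()-f0)
p=stc(); env.movel(st(p[0],y,p[2]+.0015),velocity=.02)
print("up",stc(),fmean()-f0)
print("fwd",env.movel(st(-.060,y,p[2]+.0015),velocity=.015,stop_force=5),stc(),fmean()-f0)
E
```

```text
f0 [ 0.01275581  0.2311761  -4.19219563] (70.85, array([-0.1, -0.3, -3.8]), array([0.4683, 0.1089, 0.1783]), 0.013) [-3.30283289e-05  9.99894098e-01 -1.45509986e-02  2.43827575e-04]
down True [-0.08797586 -0.0690447   0.15402219] [-0.49222893 -1.1628709   9.32335079]
up [-0.08819012 -0.06905759  0.15525471] [-0.07307734 -0.39689375 -0.6443643 ]
fwd True [-0.07241096 -0.06934353  0.15457215] [-0.3877202  -0.00826006 -0.40158197]
```

View pics/w17.png

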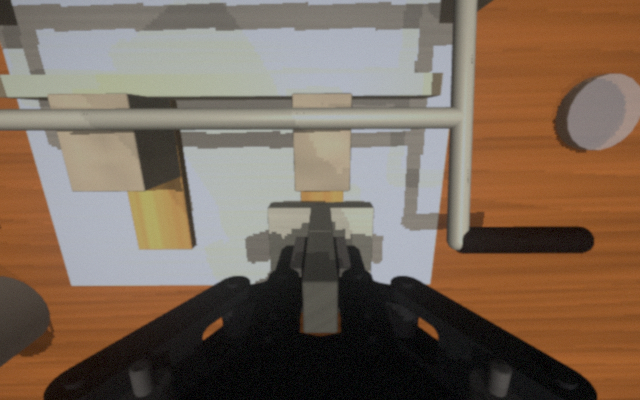

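```bash
python3 - <<'E'
from h import *
f0=np.load("f0.npy"); t=press(-.069,f0,fx=13,fz=7,hold=1.0)
for k in range(1,7):
    t+= [.0003,0,.00018]; env.movel(st(*t),velocity=.02)
for i in range(6): env.dwell(.2); print(np.round(fst()-f0,1))
s=env.get_state(); print(s['orientation'],stc(),F())
p,d=camera("side"); cv2.imwrite("pics/s18.png",cv2.resize(p[130:280,200:400],None,fx=3,fy=3))
E
```

```text
0 [-0.0728 -0.069   0.1542] [-0.0728 -0.0693  0.1541] [-0.6 -1.9  2.4]
3 [-0.071  -0.069   0.1542] [-0.0715 -0.069   0.1541] [-4.7 -2.5  9.1]
6 [-0.0695 -0.069   0.1546] [-0.071  -0.0689  0.1541] [-7.5 -2.2  8.6]
9 [-0.0685 -0.069   0.1549] [-0.0708 -0.0689  0.1541] [-9.1 -1.4  8.7]
12 [-0.0678 -0.069   0.1551] [-0.0707 -0.0688  0.1541] [-11.3  -1.6   9.3]
15 [-0.0673 -0.069   0.1554] [-0.0706 -0.0688  0.1542] [-11.2  -1.1   8.5]
18 [-0.0669 -0.069   0.1555] [-0.0705 -0.0688  0.1542] [-12.3  -0.7   7.8]
21 [-0.0666 -0.069   0.1555] [-0.0704 -0.0688  0.1542] [-13.2  -1.    9.1]
pressed 21 [-0.0666 -0.069   0.1555] [-0.0704 -0.0688  0.1542] [-13.2  -1.    9.1]
[-12.1  -1.2   9.9] [ 0.0017  0.9999 -0.014  -0.0075]
[-13.3  -1.2   9.1] [ 0.0018  0.9999 -0.014  -0.0075]
[-12.4  -1.4   8.9] [ 0.0018  0.9999 -0.014  -0.0075]
[-12.6  -0.3   9.4] [ 0.0017  0.9999 -0.014  -0.0075]
[-12.8  -1.1   9.2] [ 0.0018  0.9999 -0.014  -0.0075]
[-14.4   1.    5.1]
[-15.1  -0.4   5.3]
[-14.3  -0.3   4.5]
[-14.   -1.1   6. ]
[-15.3   0.    5.5]
[-14.3   0.2   3.9]
[ 0.00195937  0.9998625  -0.01377868 -0.00901572] [-0.06988404 -0.06878972  0.15440096] (83.4417, array([-14.2,   0.9,  -0.3]), array([0.4863, 0.1086, 0.1664]), 0.0133)
```

View pics/s18.png

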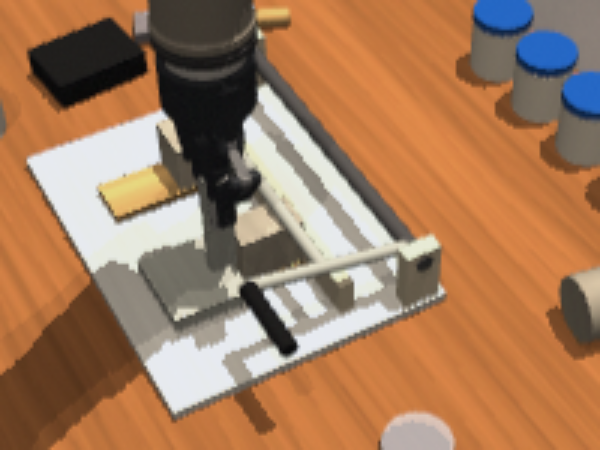

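Both checks held. The TCP shift agrees with about 0.017 rad of tilt, inside the 0.05 limit. Now I'll return the square to its mat.

```bash
python3 - <<'E'
from h import *
env.movel(st(-.075,-.069,.1552),velocity=.03)
env.movel(st(-.10,-.069,.175),velocity=.08,rot=quat(SY))
env.movel(st(-.115,-.069,.285),velocity=.15)
yw=.18; q=quat(yw); t=np.array([.4098+.027*cos(yw),-.3125+.027*sin(yw),0])
env.movel(t+UP*.29,rot=q,velocity=.2)
env.movel(t+UP*.165,velocity=.15)
env.dwell(.2)
print("down",env.movel(t+UP*.142,velocity=.02,stop_force=4),F())
E
```

```text
down True (89.6917, array([-0.6, -0.7,  5.4]), array([ 0.4364, -0.3078,  0.1471]), 0.0132)
```

```bash
python3 - <<'E'
from h import *
env.grip(.05); env.grip(.085)
p=env.get_state()['tcp_pos']; env.movel(p+UP*.12,velocity=.15)
c=cal("wrist"); p,d,W=cloud("wrist",c); cv2.imwrite("pics/w20.png",p)
for nm,z,t in (("blade",.123,.006),("foot",.019,.004)):
    m=(d>0)&(abs(W[...,2]-z)<t)&(np.hypot(W[...,0]-.42,W[...,1]+.31)<.07)
    print(nm,m.sum(),cv2.minAreaRect(W[m][:,:2].astype(np.float32)*1000),np.median(W[m][:,2]))
env.movel([.44,-.15,.33],velocity=.2); 
env.reach(st(-.09,0,.33),quat(SY))
p=check_pieces(); cv2.imwrite("pics/w21.png",p)
p,d=camera("side"); cv2.imwrite("pics/s21.png",p)
E
```

```text
blade 535 ((436.7020263671875, -307.0885009765625), (23.856271743774414, 13.884860038757324), 10.604278564453125) 0.12389547872032804
foot 3080 ((411.077392578125, -311.6844177246094), (73.93480682373047, 80.0175552368164), 10.630629539489746) 0.020053007547624763
(0.048, np.int64(1669), ((-30.46660804748535, 70.38716888427734), (58.866058349609375, 48.38636016845703), 0.027659166604280472))
(0.036, np.int64(1256), ((-30.905746459960938, -69.24208068847656), (36.35090637207031, 58.766143798828125), 89.91710662841797))
('rail', np.int64(2931), ((2.5857977867126465, 0.2766876220703125), (21.640716552734375, 299.52935791015625), 0.14095595479011536))
```

View pics/w21.png

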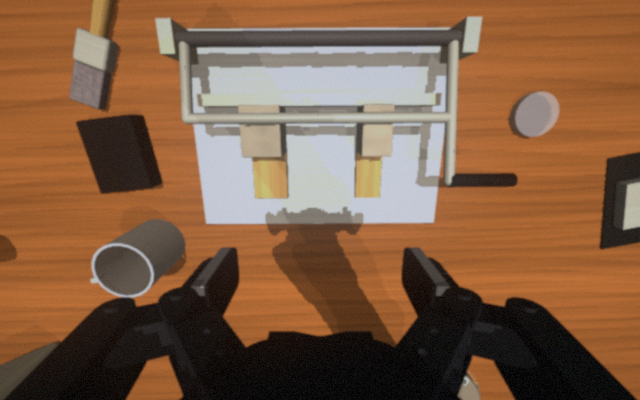

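View pics/s21.png

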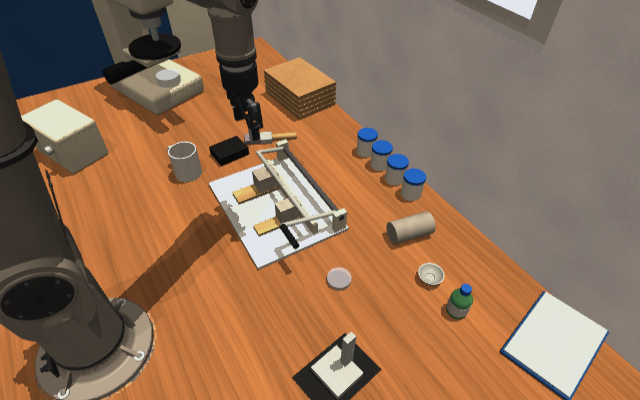

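The final views show the pieces seated and square, the arch down, the square upright on the mat (foot about 1.5 mm off centre) and the gripper clear. I'm handing in.

```bash
python3 - <<'E'
from h import *
W=cloud("wrist")
p,d,X=W; m=(d>0)&(p.max(2)<60)&(abs(X[...,0]-.468)<.03)&(abs(X[...,1]+.012)<.04)&(X[...,2]>.06)
print("grip top z",np.percentile(X[m][:,2],90))
print(job.job_done())
E
```

```text
grip top z 0.10425238049257046
the job is handed in; nothing more can be done
None
```

I've done every step and handed the job in, at about 95 s of the 210 s allowed. There's no verdict back yet. Only two pieces were on the bench, the medium (48) and the narrow (36). I lifted the arch to its stop, seated both pieces against the rail and pressed the arch down. I then checked the medium piece and then the narrow one with the square, and put the square back on its mat.

**Pieces:** they sit at x = -30.5 mm and -30.9 mm from the rail, against a nominal -30. Both are within 0.002 rad of square to it.

**Arch:** I pressed it onto its stop, and the top of its grip now measures 104 mm above the table, against 103 expected.

**Square checks:**
- I held each one for over a second with 12 to 15 N forward and 4 to 9 N down.
- The gripper tilted about 0.017 rad under load, against a limit of 0.05.
- The contact forces were not measured directly; I judged them from the wrist force.

**Square on its mat:** it stands upright, with its foot about 1.5 mm from the mat's middle.

**Disagreements and surprises:**
- The square was knocked about 37 mm sideways during the run. I found it again before grasping it.
- The two fixed cameras disagreed by about 6 mm in y, so I placed the pieces and the square from the wrist camera instead.
- The first push of the medium piece stopped early on friction, so I repeated it until it met the rail.

The last pictures show no bystander moved.

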